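# Take off the refill bottle's cap, whichever way it turns, and hold it up

## Robot

A 7-joint arm with a two-finger parallel gripper is mounted at the origin on a cart in front of the work surface, level with it; the furniture and walls round the work are solid. World frame = base frame: x ahead of the robot, y to its left, z up, the work surface at z = 0. Lengths are in m, angles in degrees, forces in N, time in s.
With the tool pointing down it reaches from about 0.425 to 0.875 m from the base axis. Payload 4.7 kg.
Tool frame: the origin (TCP) lies at the very end of the fingers, on their centre line; the grasp point (between the pads) lies env.hold_point_z behind it (env.hold_point_z is the distance from the TCP to the grasp point, in m); z points along the fingers, y is the line along which they close (so a half turn about z gives the same grasp; the last joint's range is limited). The gripper opens to 87 mm and grips with 3 to 60 N. Pads are 19 mm wide; open, the fingers measure 117 mm over their backs; the gripper's body (75 mm by 190 mm) begins 51 mm behind the grasp point.
Start: joints at [-69.781, 18.392, -4.016, 83.108, 1.295, 78.541, -3.26], TCP at [0.216, 0.613, 0.223] pointing down, gripper open.
Joint ranges: [-163.93, 163.93], [-17.29, 119.83], [-79.2, 71.16], [3.27, 140.29], [-89.18, 269.18], [5.43, 117.66], [-154.24, 154.24]. Speed limits (degrees/s): [147.25, 147.25, 180, 180, 180, 180, 180].

## Interface

Orientations are given as [roll, pitch, yaw] about the fixed x, y, z axes, in that order (R = Rz(yaw) Ry(pitch) Rx(roll)).
In Python, from cell import env gives the robot as it stands.
- The arm moves only by the shell command python3 -m jog 'ROWS' [FORCE]. ROWS is JSON, a list of rows, each an object with "dp": the shift along the tool's x, y, z in cm, a list of three; "twist": the turn about the tool's z in degrees; "fingers": the opening, from 0 (shut) to 1 (fully open). A call has 1 to 8 rows; each row is the pose to reach, as a shift and turn from the pose commanded when the call began, along the tool's axes at that moment; what a row does not reach only later rows make up. A row lasts 1/8 s, in which the tool goes at most 62.5 mm and 10.7 degrees, less where a joint would pass 70% of its speed; a pose out of reach is approached as far as the arm can. A call with a gripper value outside its range is refused whole. The fingers move at their own pace and stop on an object; FORCE is the grip in N (left out, the last holds). Time passes only in rows, so rows that repeat a pose let the fingers close. It gives the time, the measured TCP pose, the force, the opening and the grip force at its end, in the units of the state.
- env.get_obs(): the state, without advancing time (a new reading comes with each control period).
- env.read_camera(name): name is "scene" or "top" or "wrist"; returns a dict with "pixels" (480x640x3 uint8, blue, green, red), "depth" (480x640 float32, m along the optical axis (not along the pixel's ray), 0 where there is no reading), "fx", "fy", "cx", "cy" (pixels), "rvec" (rotation vector, rad) and "tvec" (3), from world to camera coordinates, as OpenCV has them. Camera axes: x right, y down, z forward; pixel columns grow to the right and rows downward; lengths in m; the calibration is good to about 2 mm. A picture is of the moment at which its call begins.
- env.sign_off(): hands the job in; it is judged then, once.
The state is a dict: "time_s": time; "qpos": joint angles; "joint_velocities": joint speeds; "effort": joint torques, N m; "tool_pos": TCP position; "tool_rot": TCP orientation; "force": force on the tool from outside, world axes, zero at the start; "wrist_torque": the same for the moment, N m; "grip_width": finger opening in m; "grasp_force": force on a finger pad.
Only numpy, scipy, OpenCV 4.12 (cv2) and the standard library are available. Lean on these libraries where they do the work, as an engineer would, in place of code of your own. Each camera call takes 0.05 s, during which the arm holds its last target. There are 200 camera calls.

## Task

Take the black ribbed cap off the metal refill bottle that is bolted to the desk, ready for filling. These caps come off with part of a turn, but some have a normal and some a reverse thread and nothing on the outside tells which, so try turning it one way and, if it stops short, the other way; then lift it straight off and finish while still holding it level in the gripper, straight above the bottle and well clear of it (about 8 cm above the mouth). Leave the flask, the jar and the tin beside the bottle where they stand.

Things in the scene. Friction and masses are not known exactly. Their poses are not given: they have to be found in the camera images.
- cap_mid (a point): Centre (on the axis, half-way up) of the loose black ribbed round cap on the bottle: 46 mm diameter, 40 mm high, 60 g, open below. A thin raised rib on its flat top runs from the centre to the edge along +x; z is up. Gripped at a stop of its turn, it slips in the fingers. Which way is free, clockwise or anticlockwise from above, changes from start to start and cannot be seen.
- cap: The same cap, origin at the centre of its lower rim. From the start it turns 10 to 30 degrees one way to a hard stop, still locked; the other way it turns 50 to 70 degrees, to a stop where (within 10 degrees) it lifts straight off with no force but its weight. Elsewhere it cannot be pulled off; it has 3 mm of up-and-down play.
- bottle_mouth (a point): Centre of the mouth (top of the neck) of the refill bottle, 114 mm above the desk, hidden in the cap at the start (the cap's top is 6 mm higher, its lower rim 34 mm lower). z is up. Cap's x along this x, to within 10 degrees: shut, as at the start; cap's x turned 60 degrees from this x on the free side: it lifts off.
- bottle: The refill bottle, origin at the centre of its underside on the desk: a bare aluminium cylinder, 54 mm diameter, 78 mm high to the ledge under the cap, on a dark round foot of 80 mm diameter bolted to the desk. It cannot move.
- flask_mid (a point): Centre of the loose green flask with black cap, 56 mm diameter, 108 mm high, about 12 cm to the left (+y) of the bottle
- jar_mid (a point): Centre of the loose teal jar with ribbed lid, 55 mm diameter, 58 mm high, about 11 cm to the right (-y) of the bottle
- tin_mid (a point): Centre of the loose low round yellow tin, 55 mm diameter, 22 mm high, about 8 cm behind (+x) the bottle

How it is judged:
By the outcome, as a careful person would: the job done as asked, in the order asked, and still so for the second after the job is handed in, while the arm keeps its last pose, push and grip.
It also fails if it takes over 40 s, if anything falls off the work surface, if the arm or the gripper's body presses on something with over 40 N, if the wrist force passes 120 N, or if a joint passes its speed limit or range.

## Working session

There is one attempt and no reset: what is moved stays moved. The work goes in short steps, Python scripts to look and compute and a shell command to move; the robot and the scene stay as the last step left them, time stands still between calls to the robot, and variables do not carry over. Pictures are saved under pics/ and viewed, at most 10 in all, crops included, and the job is handed in when it is done.

```bash
mkdir -p pics; ls; python3 - <<'E'
from cell import env
import cv2,numpy as np
o=env.get_obs();print({k:np.round(v,3).tolist() for k,v in o.items()}, env.hold_point_z)
ims=[]
for n in("scene","top"):
    c=env.read_camera(n);np.savez(f'/tmp/{n}.npz',**c);ims.append(cv2.resize(c["pixels"],(400,300)) if 0 else c["pixels"])
    cv2.imwrite(f'pics/{n}1.png',c["pixels"])
E
```

```text
pics
{'time_s': 0.0, 'qpos': [-69.781, 18.441, -4.016, 83.176, 1.294, 78.539, -3.261], 'joint_velocities': [-0.009, -0.025, 0.101, 0.065, -0.003, 0.138, 0.061], 'effort': [0.0, -49.129, -0.404, -31.253, -0.064, 0.043, 0.0], 'tool_pos': [0.216, 0.613, 0.221], 'tool_rot': [-179.889, 0.004, 160.59], 'force': [0.037, 0.063, 0.085], 'wrist_torque': [-0.031, 0.033, 0.049], 'grasp_force': 0.0, 'grip_width': 0.087} 0.0187
```

View pics/top1.png

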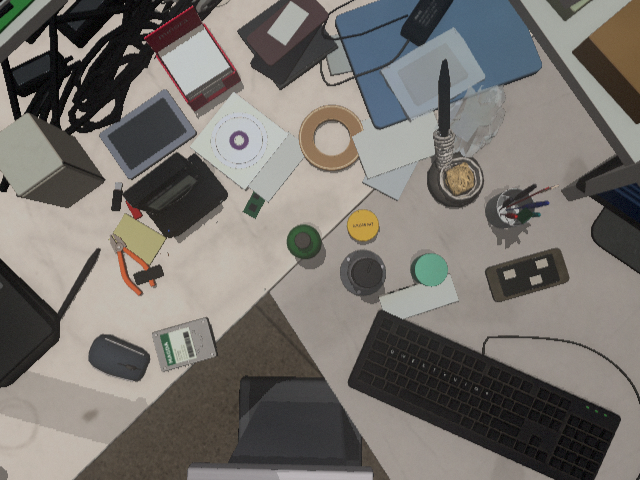

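View pics/scene1.png

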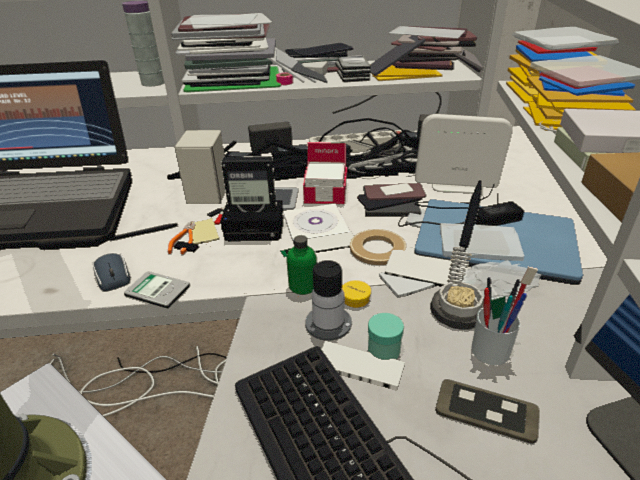

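Top view: cap at about (367,272) on the bottle, flask (304,241), jar (430,270), tin (363,225). In the scene view the cap is at (327,275).

```bash
cat > h.py <<'E'
import cv2,numpy as np
def ray(c,u,v,z):
    R=cv2.Rodrigues(np.array(c["rvec"],float))[0];t=np.array(c["tvec"],float).ravel()
    d=R.T@np.array([(u-c["cx"])/c["fx"],(v-c["cy"])/c["fy"],1]);o=-R.T@t
    return o+d*(z-o[2])/d[2]
def cloud(c):
    R=cv2.Rodrigues(np.array(c["rvec"],float))[0];t=np.array(c["tvec"],float).ravel()
    v,u=np.mgrid[:480,:640];D=c["depth"]
    P=np.stack([(u-c["cx"])/c["fx"]*D,(v-c["cy"])/c["fy"]*D,D],-1)
    return (P-t)@R
E
python3 - <<'E'
from h import *
c=dict(np.load('/tmp/top.npz'))
P=cloud(c)
for n,(u,v,z,r) in dict(cap=(367,272,.12,22),flask=(304,241,.108,20),jar=(430,270,.058,22),tin=(363,225,.022,20)).items():
    s=P[v-r:v+r,u-r:u+r].reshape(-1,3); k=s[abs(s[:,2]-z)<.006]
    print(n,ray(c,u,v,z).round(3),len(k),*( ((k.min(0)+k.max(0))/2).round(4),np.ptp(k,0).round(3)) if len(k) else '')
s=dict(np.load('/tmp/scene.npz'));Q=cloud(s)[262:285,312:343].reshape(-1,3);k=Q[abs(Q[:,2]-.12)<.005];print(((k.min(0)+k.max(0))/2).round(4),np.ptp(k,0),len(k))
a=c["pixels"][242:302,337:397];a=cv2.resize(a,(480,480),interpolation=cv2.INTER_CUBIC);cv2.imwrite('pics/crop.png',cv2.convertScaleAbs(a,alpha=3))
R=cv2.Rodrigues(c["rvec"])[0];print(R.round(2))
E
```

```text
cap [ 0.49  -0.138  0.12 ] 731 [ 0.4892 -0.138   0.1195] [0.044 0.046 0.011]
flask [ 0.536 -0.041  0.108] 207 [ 0.5385 -0.0374  0.1077] [0.023 0.025 0.008]
jar [ 0.495 -0.245  0.058] 887 [ 0.4957 -0.2457  0.0578] [0.054 0.054 0.012]
tin [ 0.57  -0.137  0.022] 807 [ 0.5706 -0.1361  0.0214] [0.054 0.053 0.01 ]
[ 0.4893 -0.1354  0.1193] [0.04517297 0.04482161 0.00849009] 446
[[ 0.02 -1.   -0.01]
 [-1.   -0.02 -0.06]
 [ 0.06  0.02 -1.  ]]
```

View pics/crop.png

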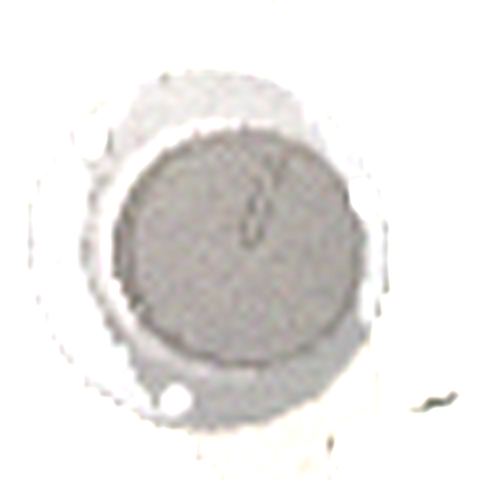

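The cap's rib points nearly +x, about 20° toward −y, and the cap top is at about (0.489, −0.137, 0.12). I'll check the corridor heights before moving.

```bash
python3 - <<'E'
from h import *
P=cloud(dict(np.load('/tmp/top.npz'))).reshape(-1,3)
for x in np.arange(.1,.8,.1):
    print(round(x,1),[round(float(k[:,2].max()),2) if len(k:=P[(abs(P[:,0]-x)<.05)&(abs(P[:,1]-y)<.05)]) else None for y in np.arange(-.3,.8,.1)])
E
```

```text
0.1 [0.01, 0.0, 0.01, 0.0, 0.0, 0.0, 0.0, 0.0, 0.0, None, None]
0.2 [0.03, 0.02, 0.01, 0.0, 0.0, 0.0, 0.01, 0.0, 0.0, None, None]
0.3 [0.03, 0.03, 0.03, 0.0, 0.01, 0.03, 0.04, 0.05, 0.05, None, None]
0.4 [0.03, 0.03, 0.02, 0.01, 0.01, 0.02, 0.03, 0.06, 0.05, None, None]
0.5 [0.06, 0.12, 0.93, 0.11, 0.01, 0.06, 0.01, 0.06, 0.06, None, None]
0.6 [0.14, 0.03, 0.08, 0.11, 0.17, 0.17, 0.15, 0.15, 0.04, None, None]
0.7 [0.13, 0.13, 0.02, 0.02, 0.17, 0.17, 0.15, 0.16, 0.05, None, None]
```

```bash
python3 -m jog '[{"dp":[-4.8,-3.1,-1],"twist":5.5,"fingers":1},{"dp":[-9.7,-6.2,-1],"twist":11,"fingers":1},{"dp":[-14.5,-9.3,-1],"twist":16.5,"fingers":1},{"dp":[-19.4,-12.4,-1],"twist":22,"fingers":1},{"dp":[-24.2,-15.5,-1],"twist":27.5,"fingers":1},{"dp":[-29,-18.6,-1],"twist":33,"fingers":1},{"dp":[-34,-21.7,-1],"twist":38.5,"fingers":1},{"dp":[-38.8,-24.8,-1],"twist":44,"fingers":1}]'
```

```text
time_s: 1.1
tool_pos: [0.5004, 0.2484, 0.2323]
tool_rot: [-180.0, -0.0, 116.4]
force: [-0.2, 0.2, -0.2]
grip_width: 0.0871
grasp_force: 0.0
```

```bash
python3 -m jog '[{"dp":[-4.9,-2.6,0],"twist":6,"fingers":1},{"dp":[-9.7,-5.2,0],"twist":12,"fingers":1},{"dp":[-14.6,-7.8,0],"twist":18,"fingers":1},{"dp":[-19.5,-10.5,0],"twist":24,"fingers":1},{"dp":[-24.4,-13.1,0],"twist":30,"fingers":1},{"dp":[-29.2,-15.7,0],"twist":36,"fingers":1},{"dp":[-34,-18.3,0],"twist":42,"fingers":1},{"dp":[-34,-18.3,0],"twist":42,"fingers":1}]'
python3 - <<'E'
from h import *
from cell import env
o=env.get_obs();print(np.round(o["qpos"],1),np.round(o["tool_pos"],4))
c=env.read_camera("wrist");np.savez('/tmp/w.npz',**c);cv2.imwrite('pics/w1.png',cv2.convertScaleAbs(c["pixels"],alpha=1.8))
k=cloud(c).reshape(-1,3);k=k[(abs(k[:,2]-.12)<.004)&(np.hypot(k[:,0]-.489,k[:,1]+.137)<.035)];print(len(k),((k.min(0)+k.max(0))/2).round(4),np.ptp(k,0).round(4))
E
```

```text
time_s: 2.1
tool_pos: [0.4868, -0.1412, 0.2326]
tool_rot: [180.0, 0.1, 74.0]
force: [0.1, 0.3, -0.1]
grip_width: 0.0868
grasp_force: 0.0
[-24.2  -0.5  37.4 103.4   0.4  76.9  -2.8] [ 0.4868 -0.1412  0.2326]
2203 [ 0.4883 -0.135   0.1197] [0.0459 0.0456 0.0073]
```

View pics/w1.png

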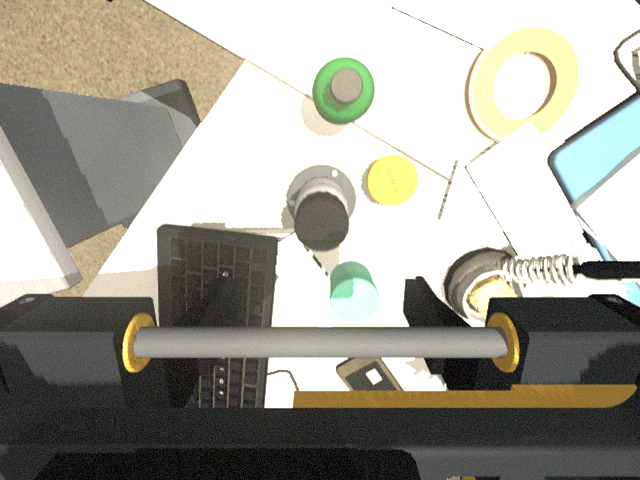

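The wrist view shows the cap at (322,221), with the fingers clear of the flask and jar. The averaged centre is about (0.4888, −0.136), so I'll descend and grip.

```bash
python3 -m jog '[{"dp":[0.5,0.05,3],"twist":0,"fingers":1},{"dp":[0.5,0.05,6],"twist":0,"fingers":1},{"dp":[0.5,0.05,9],"twist":0,"fingers":1},{"dp":[0.5,0.05,11.5],"twist":0,"fingers":1},{"dp":[0.5,0.05,13.5],"twist":0,"fingers":1},{"dp":[0.5,0.05,14.8],"twist":0,"fingers":1},{"dp":[0.5,0.05,14.8],"twist":0,"fingers":1}]'
python3 -m jog '[{"dp":[0,0,0],"twist":0,"fingers":0.4},{"dp":[0,0,0],"twist":0,"fingers":0.4},{"dp":[0,0,0],"twist":0,"fingers":0.4},{"dp":[0,0,0],"twist":0,"fingers":0.4},{"dp":[0,0,0],"twist":0,"fingers":0.4},{"dp":[0,0,0],"twist":0,"fingers":0.4}]' 25
python3 -c "
from cell import env
print(env.get_obs())"
```

```text
time_s: 3.02
tool_pos: [0.4893, -0.13, 0.0837]
tool_rot: [-179.9, 0.0, 74.7]
force: [0.3, -0.0, 0.3]
grip_width: 0.087
grasp_force: 0.0
time_s: 3.78
tool_pos: [0.49, -0.1311, 0.0847]
tool_rot: [180.0, -0.0, 74.6]
force: [-0.3, 1.2, 0.8]
grip_width: 0.0456
grasp_force: 25.5
{'time_s': 3.775, 'qpos': array([-22.71287782,   8.61069107,  37.46432405, 113.68427439,
        -6.07156134,  59.58984898,   2.10581584]), 'joint_velocities': array([ 0.02677107,  0.11197815,  0.0584562 , -0.06410228,  0.03070542,
        0.00980978,  0.01443681]), 'effort': array([ 7.95097643e-03, -2.85594141e+01,  2.74245881e+00, -2.70457703e+01,
       -5.33481734e-02, -1.26777211e-02,  2.94542173e-03]), 'tool_pos': array([ 0.49003285, -0.1310553 ,  0.08467709]), 'tool_rot': array([ 1.79987064e+02, -8.81449230e-03,  7.45867467e+01]), 'force': array([-0.27722008,  1.1831013 ,  0.81693337]), 'wrist_torque': array([-0.11133284,  0.12586614, -0.02058343]), 'grasp_force': 25.505320354427568, 'grip_width': 0.04560102459584526}
```

The grip is 5 mm off centre along the pads, so I'll loosen, shift and regrip.

```bash
python3 -m jog '[{"dp":[0,0,0],"twist":0,"fingers":0.65},{"dp":[0,0,0],"twist":0,"fingers":0.65},{"dp":[-0.25,-0.05,0],"twist":0,"fingers":0.65},{"dp":[-0.5,-0.05,0],"twist":0,"fingers":0.65},{"dp":[-0.5,-0.05,0],"twist":0,"fingers":0.65},{"dp":[-0.5,-0.05,0],"twist":0,"fingers":0.65},{"dp":[-0.5,-0.05,0],"twist":0,"fingers":0.65}]'
python3 - <<'E'
from h import *
from cell import env
c=env.read_camera("wrist");cv2.imwrite('pics/w2.png',cv2.convertScaleAbs(c["pixels"],alpha=2.5))
print(np.round(env.get_obs()["tool_pos"],4))
k=cloud(c).reshape(-1,3);k=k[(abs(k[:,2]-.12)<.004)&(np.hypot(k[:,0]-.489,k[:,1]+.137)<.035)];print(len(k),((k.min(0)+k.max(0))/2).round(4),np.ptp(k,0).round(4))
E
```

```text
time_s: 4.65
tool_pos: [0.4882, -0.1357, 0.0846]
tool_rot: [180.0, -0.0, 74.6]
force: [-0.3, 0.1, -0.4]
grip_width: 0.0568
grasp_force: 0.0
[ 0.4882 -0.1357  0.0846]
4971 [ 0.492  -0.1349  0.12  ] [0.0634 0.0461 0.008 ]
```

View pics/w2.png

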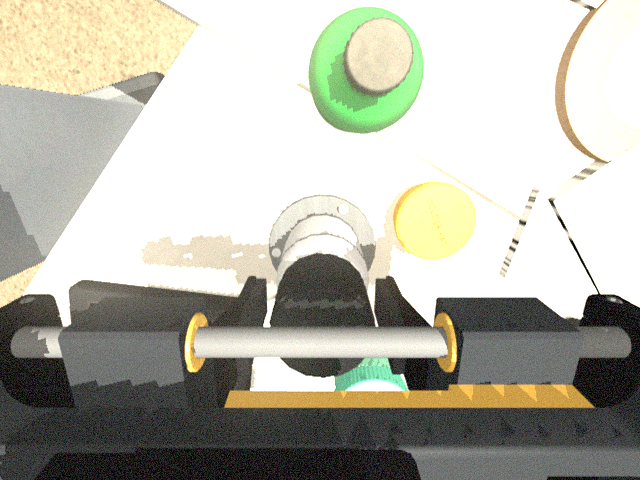

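The cap (322,312) is centred between the fingers. Now I'll grip and try clockwise.

```bash
python3 -m jog '[{"dp":[0,0,0],"twist":0,"fingers":0.4},{"dp":[0,0,0],"twist":0,"fingers":0.4},{"dp":[0,0,0],"twist":0,"fingers":0.4},{"dp":[0,0,0],"twist":0,"fingers":0.4},{"dp":[0,0,0],"twist":4,"fingers":0.4},{"dp":[0,0,0],"twist":8,"fingers":0.4}]' 25
q='from cell import env;o=env.get_obs();print("TQ",o["wrist_torque"].round(3),o["qpos"].round(1))'
python3 -c "$q"
python3 -m jog '[{"dp":[0,0,0],"twist":4,"fingers":0.4},{"dp":[0,0,0],"twist":8,"fingers":0.4}]'; python3 -c "$q"
python3 -m jog '[{"dp":[0,0,0],"twist":4,"fingers":0.4},{"dp":[0,0,0],"twist":8,"fingers":0.4}]'; python3 -c "$q"
python3 -m jog '[{"dp":[0,0,0],"twist":4,"fingers":0.4},{"dp":[0,0,0],"twist":8,"fingers":0.4}]'; python3 -c "$q"
```

```text
time_s: 5.45
tool_pos: [0.4881, -0.1357, 0.0846]
tool_rot: [-180.0, -0.0, 66.5]
force: [-1.6, 0.7, -0.1]
grip_width: 0.0457
grasp_force: 25.0
TQ [-0.017  0.043 -0.011] [-23.1   8.6  38.5 113.8  -6.2  59.6  -5.3]
time_s: 5.7
tool_pos: [0.4882, -0.1357, 0.0846]
tool_rot: [180.0, -0.0, 58.5]
force: [-0.4, -0.5, -0.6]
grip_width: 0.0458
grasp_force: 25.0
TQ [-0.108 -0.029 -0.04 ] [-23.8   8.7  39.3 113.8  -6.4  59.6 -13.2]
time_s: 5.95
tool_pos: [0.4882, -0.1358, 0.0845]
tool_rot: [180.0, -0.0, 50.5]
force: [1.0, -0.8, -0.2]
grip_width: 0.0454
grasp_force: 25.0
TQ [-0.153 -0.019 -0.074] [-24.5   8.8  40.1 113.8  -6.5  59.6 -21. ]
time_s: 6.2
tool_pos: [0.4883, -0.1356, 0.0846]
tool_rot: [180.0, -0.0, 42.5]
force: [1.1, 0.9, -1.0]
grip_width: 0.0458
grasp_force: 25.0
TQ [-0.061 -0.045  0.042] [-25.3   8.9  40.9 113.8  -6.7  59.6 -28.8]
```

No stop after 32°. I'll continue clockwise.

```bash
q='from cell import env;o=env.get_obs();print("TQ",o["wrist_torque"].round(3),o["qpos"].round(1))'
python3 -m jog '[{"dp":[0,0,0],"twist":4,"fingers":0.4},{"dp":[0,0,0],"twist":8,"fingers":0.4}]'; python3 -c "$q"
python3 -m jog '[{"dp":[0,0,0],"twist":4,"fingers":0.4},{"dp":[0,0,0],"twist":8,"fingers":0.4}]'; python3 -c "$q"
python3 -m jog '[{"dp":[0,0,0],"twist":4,"fingers":0.4},{"dp":[0,0,0],"twist":8,"fingers":0.4}]'; python3 -c "$q"
python3 -m jog '[{"dp":[0,0,0],"twist":4,"fingers":0.4},{"dp":[0,0,0],"twist":8,"fingers":0.4}]'; python3 -c "$q"
python3 - <<'E'
from h import *
from cell import env
c=env.read_camera("top");cv2.imwrite('pics/t2.png',cv2.resize(cv2.convertScaleAbs(c["pixels"][220:320,310:430],alpha=2.5),(720,600),interpolation=cv2.INTER_CUBIC))
E
```

```text
time_s: 6.45
tool_pos: [0.4886, -0.1358, 0.0847]
tool_rot: [180.0, -0.0, 34.5]
force: [1.0, 0.3, -0.4]
grip_width: 0.0457
grasp_force: 25.0
TQ [-0.128 -0.168 -0.003] [-26.    8.9  41.7 113.8  -6.9  59.6 -36.7]
time_s: 6.7
tool_pos: [0.4887, -0.1359, 0.0847]
tool_rot: [180.0, -0.1, 26.5]
force: [1.0, -0.3, -0.8]
grip_width: 0.0456
grasp_force: 25.0
TQ [-0.174 -0.113  0.024] [-26.8   9.   42.6 113.9  -7.1  59.6 -44.5]
time_s: 6.95
tool_pos: [0.4887, -0.1359, 0.0847]
tool_rot: [180.0, -0.1, 18.5]
force: [0.8, 0.4, -0.0]
grip_width: 0.046
grasp_force: 25.0
TQ [-0.159 -0.233 -0.019] [-27.6   9.1  43.5 113.9  -7.3  59.6 -52.3]
time_s: 7.2
tool_pos: [0.4882, -0.1361, 0.0848]
tool_rot: [179.9, 0.0, 10.6]
force: [-0.6, -0.8, 2.9]
grip_width: 0.046
grasp_force: 25.0
TQ [-0.309  0.52   0.707] [-28.4   9.2  44.4 113.9  -7.4  59.7 -60. ]
```

View pics/t2.png

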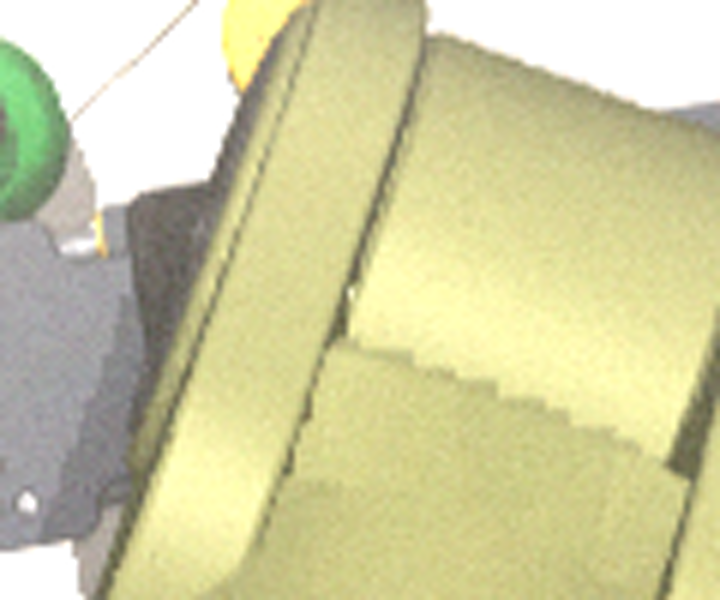

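The arm hides the cap in this view. The torque jumped to 0.7 N·m at about 64°, which is the free-side stop. I'll do a gentle test lift.

```bash
python3 -m jog '[{"dp":[0,0,0],"twist":-1,"fingers":0.4},{"dp":[0,0,-0.3],"twist":-1,"fingers":0.4},{"dp":[0,0,-0.6],"twist":-1,"fingers":0.4},{"dp":[0,0,-0.8],"twist":-1,"fingers":0.4},{"dp":[0,0,-0.8],"twist":-1,"fingers":0.4}]'; python3 -c 'from cell import env;o=env.get_obs();print("TQ",o["wrist_torque"].round(3),o["force"])'
```

```text
time_s: 7.88
tool_pos: [0.4885, -0.1363, 0.0927]
tool_rot: [180.0, -0.1, 11.6]
force: [1.5, -2.2, -2.0]
grip_width: 0.0455
grasp_force: 25.0
TQ [-0.698 -0.336  0.06 ] [ 1.50194673 -2.20486024 -2.01220159]
```

It lifted 8 mm with almost no resistance, so it is free. Next is the full lift.

```bash
python3 -m jog '[{"dp":[0,0,-1],"twist":0,"fingers":0.4},{"dp":[0,0,-2.5],"twist":0,"fingers":0.4},{"dp":[0,0,-4],"twist":0,"fingers":0.4},{"dp":[0,0,-6],"twist":0,"fingers":0.4},{"dp":[0,0,-8],"twist":0,"fingers":0.4},{"dp":[0,0,-9.5],"twist":0,"fingers":0.4},{"dp":[0,0,-10.6],"twist":0,"fingers":0.4},{"dp":[0,0,-10.6],"twist":0,"fingers":0.4}]'
python3 -m jog '[{"dp":[0,0,0],"twist":0,"fingers":0.4},{"dp":[0,0,0],"twist":0,"fingers":0.4},{"dp":[0,0,0],"twist":0,"fingers":0.4},{"dp":[0,0,0],"twist":0,"fingers":0.4}]'
python3 - <<'E'
from h import *
from cell import env
c=env.read_camera("scene");cv2.imwrite('pics/s2.png',c["pixels"])
E
```

```text
time_s: 8.88
tool_pos: [0.4884, -0.1357, 0.1993]
tool_rot: [-180.0, -0.1, 11.6]
force: [0.5, -0.1, -0.4]
grip_width: 0.0456
grasp_force: 25.0
time_s: 9.38
tool_pos: [0.488, -0.1357, 0.1983]
tool_rot: [-180.0, 0.0, 11.6]
force: [-0.0, 0.6, -1.0]
grip_width: 0.0455
grasp_force: 25.0
```

View pics/s2.png

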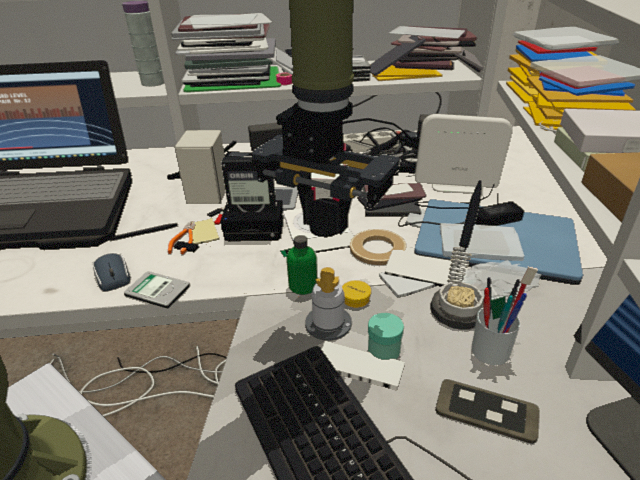

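The cap hangs level in the gripper at about (325,215), above the open brass neck at (327,280). The flask, jar and tin have not moved.

```bash
python3 -c 'from cell import env;print(env.sign_off())'
```

```text
the job is handed in; nothing more can be done
None
```

The cap turned clockwise about 64° to its free stop, lifted straight off, and is held level about 8 cm above the bottle mouth; the flask, jar and tin are where they stood, and the job is handed in.

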